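Find the canister with the loose lid bolt and hold it open

ROBOT

A 7-joint arm with a two-finger parallel gripper is mounted at the origin on the work surface. World frame = base frame: x ahead of the robot, y to its left, z up, the work surface at z = 0. Lengths are in m, angles in rad, forces in N, time in s.
With the tool pointing down it reaches from about 0.425 to 0.925 m from the base axis. Payload 6.8 kg.
Tool frame: the origin (TCP) lies midway between the tips of the shut fingers; the grasp point (between the pads) lies 19 mm behind it; z points along the fingers, y is the line along which they close (so a half turn about z gives the same grasp; the last joint's range is limited). The gripper opens to 85 mm and grips with 20 to 120 N. Pads are 22 mm wide; open, the fingers measure 114 mm over their backs; the gripper's body (76 mm by 85 mm) begins 54 mm behind the grasp point. The pads swing forward as they close: fully open they stand 13 mm farther back than shut.
Start: joints at [1.014, 0.477, 0.022, 1.555, -0.011, 1.109, -0.083], TCP at [0.293, -0.608, 0.231] pointing down, gripper open.
Joint ranges: [-2.96, 2.96], [-0.34, 2.1], [-1.41, 1.46], [0.24, 2.44], [-1.37, 4.51], [0.17, 1.92], [-2.96, 2.96]. Speed limits (rad/s): [2.39, 2.39, 3.14, 3.14, 3.14, 3.14, 3.14].

INTERFACE

Orientations are given as a 3x3 rotation matrix whose columns are the frame's x, y, z axes.
In Python, from cell import bot gives the robot as it stands. Calls block until the motion is done:
- bot.move_ptp(position, orientation): joint-space move of the TCP to a pose.
- bot.servo_line(position, ori=None, vel=0.15, f_stop=None): straight line of the TCP; ori=None keeps the orientation; vel is the mean speed in m/s. With f_stop (N) it stops when the force on the tool has changed by that much, and returns True; else False.
- bot.set_joints(angles): joint-space move.
- bot.grip(opening, grasp_force=None): finger opening in m; grasp_force is the grip in N (None keeps the last); returns when the fingers have stopped.
- bot.sleep(seconds).
- bot.inverse_kinematics(position, orientation): joint angles nearest the present ones, or None.
- bot.observe(): the state.
- bot.capture(name): name is "scene" or "top" or "wrist"; returns a dict with "frame" (480x640x3 uint8, blue, green, red), "depth" (480x640 float32, m along the optical axis (not along the pixel's ray), 0 where there is no reading), "mtx" (3x3 intrinsics, pixels), "rvec" (rotation vector, rad) and "tvec" (3), from world to camera coordinates, as OpenCV has them; the wrist camera has in their place "hand_eye" (4x4, takes a point from camera to tool coordinates, whose origin is the TCP and whose axes are the flange's). Camera axes: x right, y down, z forward; pixel columns grow to the right and rows downward; lengths in m; the calibration is good to about 2 mm. A picture is of the moment at which its call begins: read the wrist's pose just before it.
A pose or a line that the arm cannot do raises bot.IKError and nothing moves.
- bot.job_done(): hands the job in; it is judged then, once.
The state is a dict: "t": time; "joint_positions": joint angles; "joint_velocities": joint speeds; "tau": joint torques, N m; "tool_pos": TCP position; "eef_rot": TCP orientation; "ft_force": force on the tool from outside, world axes, zero at the start; "ft_torque": the same for the moment, N m; "opening": finger opening in m; "grip_force": force on a finger pad.
Only numpy, scipy, OpenCV 4.12 (cv2) and the standard library are available. Lean on these libraries where they do the work, as an engineer would, in place of code of your own. Each camera call takes 0.05 s, during which the arm holds its last target. There are 200 camera calls.

TASK

At the fingerprint powder rack, slide the catch tray flush against the rack's front so that no gap is left, then tap the three lid bolts from above with the fingertips one after another, from the robot's left to its right, to feel which one is loose. Then take that canister's lid by its grip, lift it about 45 degrees open, and finish while still holding it open; keep the tray flush and leave the jar, magnifier and marker alone.

Things in the scene. Friction and masses are not known exactly. Their poses are not given: they have to be found in the camera images.
- rack: fixed grey plinth, 90 (x) by 290 (y) by 30 mm high; origin at the centre of its underside, +x away from the robot, +y to the robot's left; flat front face at x = -45 mm. On it stand three fixed canisters, 64 mm diameter, 42 mm high, at x = +12, y = +95, 0, -95 mm, their places shuffled: the letters do not tell which stands where or which bolt is loose.
- bolt_a: steel hex bolt head, 20 mm across, in the middle of canister a's lid; origin on its axis at the lid's top face, the head's top 12 mm above it (92 mm above the table). All look alike. Two are tight and do not give; the loose one sinks 5 mm under a light push (gives from 0.5 N, stops at 3 N) and springs back.
- grip_a (a point): centre of lid a's lift grip: horizontal barrel, 14 mm diameter, 20 mm long along the rack's y, on a 12 mm wide arm that sticks out of the lid's edge (68 mm disc, 8 mm thick) towards the robot; 55 mm in front of the bolt's axis, 76 mm above the table when shut. Pinched from above across its end faces, it turns between the fingers as the lid swings.
- lid_a (a joint): angle of lid a, rad: 0 shut, grows as the grip end rises. Hinge parallel to the rack's y, at the canister's far side, 92 mm behind the grip, 76 mm above the table. Only the lid with the loose bolt opens (to 1.3 rad); it is lightly sprung (1 to 4 N at the grip) and falls shut when let go. The others do not move.
- bolt_b: steel hex bolt head, 20 mm across, in the middle of canister b's lid; origin on its axis at the lid's top face, the head's top 12 mm above it (92 mm above the table). All look alike. Two are tight and do not give; the loose one sinks 5 mm under a light push (gives from 0.5 N, stops at 3 N) and springs back.
- grip_b (a point): centre of lid b's lift grip: horizontal barrel, 14 mm diameter, 20 mm long along the rack's y, on a 12 mm wide arm that sticks out of the lid's edge (68 mm disc, 8 mm thick) towards the robot; 55 mm in front of the bolt's axis, 76 mm above the table when shut. Pinched from above across its end faces, it turns between the fingers as the lid swings.
- lid_b (a joint): angle of lid b, rad: 0 shut, grows as the grip end rises. Hinge parallel to the rack's y, at the canister's far side, 92 mm behind the grip, 76 mm above the table. Only the lid with the loose bolt opens (to 1.3 rad); it is lightly sprung (1 to 4 N at the grip) and falls shut when let go. The others do not move.
- bolt_c: steel hex bolt head, 20 mm across, in the middle of canister c's lid; origin on its axis at the lid's top face, the head's top 12 mm above it (92 mm above the table). All look alike. Two are tight and do not give; the loose one sinks 5 mm under a light push (gives from 0.5 N, stops at 3 N) and springs back.
- grip_c (a point): centre of lid c's lift grip: horizontal barrel, 14 mm diameter, 20 mm long along the rack's y, on a 12 mm wide arm that sticks out of the lid's edge (68 mm disc, 8 mm thick) towards the robot; 55 mm in front of the bolt's axis, 76 mm above the table when shut. Pinched from above across its end faces, it turns between the fingers as the lid swings.
- lid_c (a joint): angle of lid c, rad: 0 shut, grows as the grip end rises. Hinge parallel to the rack's y, at the canister's far side, 92 mm behind the grip, 76 mm above the table. Only the lid with the loose bolt opens (to 1.3 rad); it is lightly sprung (1 to 4 N at the grip) and falls shut when let go. The others do not move.
- tray_tab (a point): centre of the upright tab (10 mm thick along x, 50 mm wide, top 58 mm, this point 40 mm above the table) on the near wall of the loose aluminium catch tray: 60 (x) by 200 (y) mm, walls 25 mm high, 4 mm thick, floor 4 mm, 0.25 to 0.5 kg. +x points to the tray's straight far face, 55 mm ahead of this point; its near side is flat, 5 mm behind it. It lies a few cm in front of the rack, a little askew.
- tray_left (a point): left end of the tray's far outer face (the face that goes against the rack), 100 mm left of the tray's centre line, 10 mm above the table
- tray_right (a point): right end of the same face, 100 mm right of the centre line
- jar: closed powder jar, 60 mm diameter, 60 mm high, standing beside the rack; origin at the centre of its underside; leave it alone
- loupe: black stand magnifier, 40 mm diameter, 42 mm high, beside the rack; origin at the centre of its underside; leave it alone
- marker: square black marker pen, 110 by 12 by 12 mm, lying along its x behind the rack; origin at the centre of its underside; leave it alone

How it is judged:
By the outcome, as a careful person would: the job done as asked, in the order asked, and still so for the second after the job is handed in, while the arm keeps its last pose, push and grip.
It also fails if it takes over 51 s, if anything falls off the work surface, if the arm or the gripper's body presses on something with over 40 N, if the wrist force passes 120 N, or if a joint passes its speed limit or range.

## Working session

There is one attempt and no reset: what is moved stays moved. The work goes in short steps, each a Python script; the robot and the scene stay as the last script left them, time stands still between calls to the robot, and variables do not carry over. Pictures are saved under pics/ and viewed, at most 10 in all, crops included, and the job is handed in when it is done.

```bash
ls; mkdir -p pics; python3 - <<'E'
from cell import bot
import cv2,numpy as np
o=bot.observe();print(o['t'],o['tool_pos'],o['eef_rot'],o['opening'])
for n in ("scene","top"):
    c=bot.capture(n);np.savez(n+'.npz',**c);cv2.imwrite(f'pics/{n}1.png',c['frame'])
    R=cv2.Rodrigues(np.array(c['rvec'],float))[0];print(n,c['mtx'],-R.T@np.array(c['tvec']).ravel(),R)
E
```

```text
pics
0.0 [ 0.29259576 -0.6076406   0.23032121] [[ 9.00951085e-01  4.33919726e-01 -9.02494428e-04]
 [ 4.33920643e-01 -9.00949743e-01  1.56066473e-03]
 [-1.35898911e-04 -1.79769355e-03 -9.99998375e-01]] 0.0854373015326302
scene [[574.07780936   0.         314.68111408]
 [  0.         574.07780936 236.99712013]
 [  0.           0.           1.        ]] [ 1.3086435  -0.0234887   0.97256936] [[ 0.07751774  0.99696875  0.00665636]
 [ 0.7981559  -0.05805576 -0.59964714]
 [-0.59744302  0.0517961  -0.80023684]]
top [[601.52664308   0.         314.06385332]
 [  0.         601.52664308 241.20528226]
 [  0.           0.           1.        ]] [0.48838548 0.04879259 1.15429454] [[ 0.02542323 -0.99951971  0.0177204 ]
 [-0.98859791 -0.02776926 -0.14799677]
 [ 0.14841777 -0.0137558  -0.98882908]]
```

View pics/top1.png

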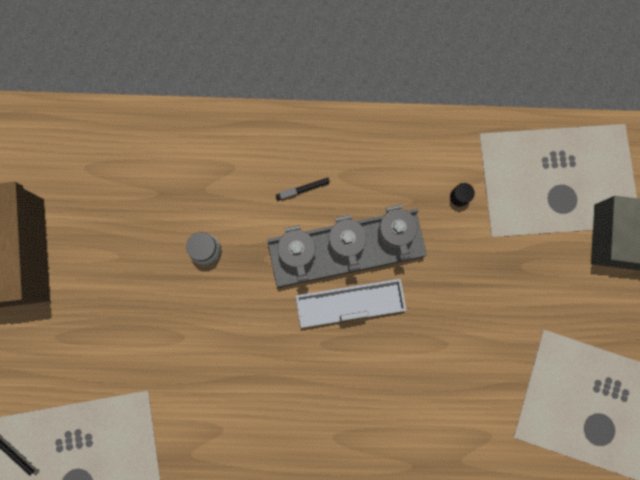

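View pics/scene1.png

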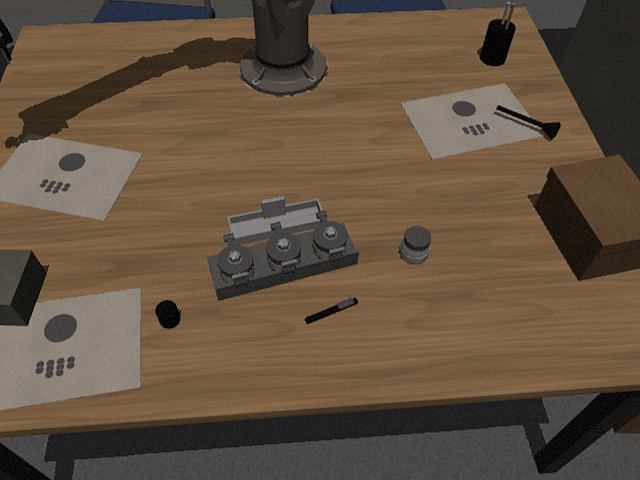

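The top view shows the rack with bolts near (296,248), (348,238) and (399,227). The tray is around (350,304) with its tab at (354,316). The jar is at (204,249), the loupe at (462,195) and the marker at (303,189). In the scene view, the bolts are at (331,229), (283,243) and (235,256), and the tray tab is at (273,207).

```bash
cat > h.py <<'E'
import numpy as np,cv2
def cam(c,T=None):
    """returns R (cam->world), origin, K"""
    if T is None:
        R=cv2.Rodrigues(np.array(c['rvec'],float))[0].T
        return R,-R@np.array(c['tvec'],float).ravel(),c['mtx']
    M=T@c['hand_eye'];return M[:3,:3],M[:3,3],c['mtx']
def ray(C,px,z):
    R,o,K=C;px=np.atleast_2d(np.array(px,float))
    d=(np.c_[px,np.ones(len(px))]@np.linalg.inv(K).T)@R.T
    return o+d*((z-o[2])/d[:,2])[:,None]
def cloud(c,C):
    R,o,K=C;v,u=np.mgrid[:480,:640];D=c['depth']
    p=np.stack([(u-K[0,2])/K[0,0]*D,(v-K[1,2])/K[1,1]*D,D],-1)
    return p@R.T+o
def proj(C,P):
    R,o,K=C;q=(np.atleast_2d(P)-o)@R@K.T
    return q[:,:2]/q[:,2:]
def tool(o):
    T=np.eye(4);T[:3,:3]=o['eef_rot'];T[:3,3]=o['tool_pos'];return T
def down(yaw):
    """tool z down, tool x along yaw"""
    c,s=np.cos(yaw),np.sin(yaw);return np.array([[c,s,0],[s,-c,0],[0,0,-1.]])
E
python3 - <<'E'
import numpy as np,cv2
from h import *
c=np.load('top.npz');C=cam(c);P=cloud(c,C)
print('bolts',ray(C,[(296,248),(348,238),(399,227)],.092).round(4).tolist())
print('rack corners',ray(C,[(269,240),(418,212),(425,257),(277,286)],.03).round(4).tolist())
m=np.zeros((480,640),bool);m[190:335,255:440]=1
z=P[...,2];print('table z',np.median(z[340:400,200:450]),np.std(z[340:400,200:450]))
for lo,hi in((.02,.04),(.07,.086),(.087,.1)):
    k=(m&(z>lo)&(z<hi)).astype(np.uint8);n,l,s,ce=cv2.connectedComponentsWithStats(k)
    print(lo,[(s[i,4],ce[i].round(1).tolist(),P[l==i].mean(0).round(4).tolist()) for i in range(1,n) if s[i,4]>15])
g=c['frame'].astype(int);k=(m&(g.min(2)>110)).astype(np.uint8)
n,l,s,ce=cv2.connectedComponentsWithStats(k);i=1+s[1:,4].argmax()
r=cv2.minAreaRect(np.argwhere(l==i)[:,::-1].astype(np.float32));print('tray',s[i],r,ray(C,cv2.boxPoints(r),.02).round(4).tolist())
print('jar loupe',ray(C,[(203,243),(463,192)],.05).round(3).tolist())
E
```

```text
bolts [[0.6347, 0.0659, 0.092], [0.6553, -0.0265, 0.092], [0.6779, -0.1179, 0.092]]
rack corners [[0.657, 0.1183, 0.03], [0.7191, -0.1639, 0.03], [0.6329, -0.1771, 0.03], [0.5706, 0.1002, 0.03]]
table z 0.00026865333134085123 0.07103796688601346
0.02 [(np.int32(416), [417.2, 242.3], [0.6605, -0.1623, 0.0302]), (np.int32(1186), [376.1, 248.7], [0.6461, -0.0843, 0.0303]), (np.int32(1248), [325.1, 258.9], [0.624, 0.0115, 0.0302]), (np.int32(672), [281.6, 267.6], [0.6054, 0.0927, 0.0302]), (np.int32(552), [351.2, 301.0], [0.5468, -0.0395, 0.0251])]
0.07 [(np.int32(1190), [398.9, 229.5], [0.6755, -0.1197, 0.0801]), (np.int32(1180), [348.1, 240.0], [0.6537, -0.0277, 0.0802]), (np.int32(1190), [296.8, 250.3], [0.6323, 0.0645, 0.0802])]
0.087 [(np.int32(106), [399.5, 226.1], [0.6796, -0.1189, 0.092]), (np.int32(108), [348.2, 236.5], [0.658, -0.0269, 0.0923]), (np.int32(107), [296.4, 247.3], [0.6359, 0.0653, 0.0922])]
tray [ 295  278  112   50 3324] ((350.4847412109375, 302.31591796875), (33.53609848022461, 108.04602813720703), 80.67640686035156) [[0.5562, 0.0673, 0.02], [0.5947, -0.1336, 0.02], [0.5326, -0.1441, 0.02], [0.4949, 0.0553, 0.02]]
jar loupe [[0.645, 0.239, 0.05], [0.756, -0.245, 0.05]]
```

```bash
cat >> h.py <<'E'
YAW=.233; B=np.array([.6579,-.0268]); EX=np.array([np.cos(YAW),np.sin(YAW)]); EY=np.array([-EX[1],EX[0]])
def rp(x,y,z): return np.r_[B+(x-.012)*EX+y*EY,z]   # rack frame -> world
def rl(p): d=np.array(p)[:2]-B; return d@EX+.012,d@EY
E
python3 - <<'E'
from cell import bot
from h import *
R=down(YAW)
n=np.array([.5166,-.0443]); x,y=rl(n); print('near side in rack',x,y)
bot.move_ptp(rp(x-.033,y,.13),R)
bot.servo_line(rp(x-.033,y,.003),vel=.15)
o=bot.observe();print(o['t'],rl(o['tool_pos']),o['tool_pos'],o['ft_force'])
for i in range(2):
    s=bot.servo_line(rp(-.105,y,.003),vel=.04,f_stop=12)
    o=bot.observe();print(s,o['t'],rl(o['tool_pos']),o['ft_force'])
c=bot.capture('top');np.savez('top2.npz',**c);cv2.imwrite('pics/top2.png',cv2.resize(c['frame'][180:350,240:460],None,fx=3,fy=3))
E
```

```text
near side in rack -0.12952250909939036 0.015598699247469218
3.2417 (np.float64(-0.16193168486824783), np.float64(0.015378962076559014)) [ 0.48511732 -0.051997    0.00358531] [0.52812299 0.30103313 0.56201669]
True 4.35 (np.float64(-0.11561825304407362), np.float64(0.015850371514109174)) [-0.11182419 -0.25720664 -0.38838514]
True 4.575 (np.float64(-0.11569864566149714), np.float64(0.015907219892802634)) [0.39747518 0.79744763 0.84215927]
```

View pics/top2.png

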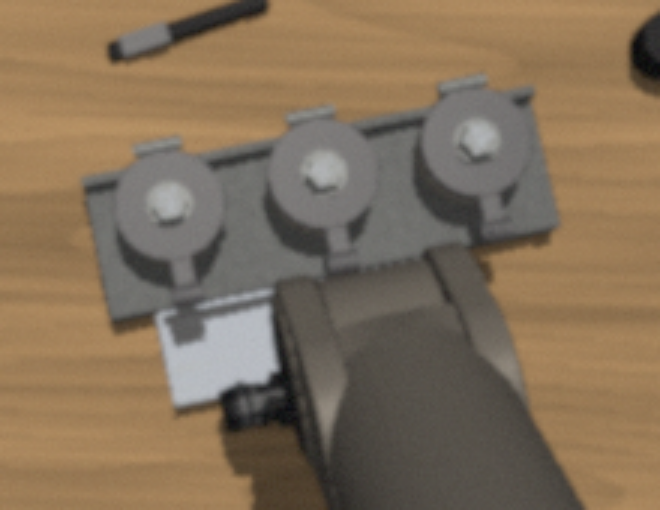

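The tray's left end is at the rack front (crop about (160,312)), and the arm hides the right end. I'll back off and check both ends.

```bash
python3 - <<'E'
from cell import bot
from h import *
bot.servo_line(rp(-.127,.016,.003),vel=.08)
bot.servo_line(rp(-.14,.016,.20),vel=.3)
o=bot.observe();c=bot.capture('wrist');T=tool(o);C=cam(c,T);np.savez('w1.npz',T=T,**c)
cv2.imwrite('pics/w1.png',c['frame'])
print(o['t'],c['hand_eye'].round(3).tolist())
P=cloud(c,C);z=P[...,2];L=(P[...,:2]-B);X=L@EX+.012;Y=L@EY
# bolts / tray / rack edges in rack frame
for y0 in np.arange(-.1,.13,.02):
    s=abs(Y-y0)<.004
    rk=s&(abs(z-.03)<.002); a=s&(abs(z-.025)<.0015)&(X<-.02)&(X>-.09)
    print(round(y0,3),'rack front %.4f tray wall top max %.4f  n %d %d'%(X[rk].min() if rk.any() else 9,X[a].max() if a.any() else 9,rk.sum(),a.sum()),
     'low z in gap',z[s&(X>-.06)&(X<-.03)].min().round(4) if s.any() else '')
k=((z>.088)&(z<.097)&(abs(X)<.06)).astype(np.uint8);n,l,s,ce=cv2.connectedComponentsWithStats(k)
for i in range(1,n):
    if s[i,4]>40:print('bolt',X[l==i].mean(),Y[l==i].mean(),z[l==i].mean(),s[i,4])
E
```

```text
5.7167 [[-0.001, -0.962, -0.273, 0.068], [1.0, -0.001, -0.0, 0.0], [-0.0, -0.273, 0.962, -0.144], [0.0, 0.0, 0.0, 1.0]]
-0.1 rack front -0.0446 tray wall top max -0.0448  n 235 9 low z in gap -0.0011
-0.08 rack front -0.0755 tray wall top max -0.0448  n 366 243 low z in gap 0.0034
-0.06 rack front -0.0450 tray wall top max -0.0448  n 905 34 low z in gap 0.0032
-0.04 rack front -0.0445 tray wall top max -0.0448  n 759 35 low z in gap 0.0019
-0.02 rack front -0.0465 tray wall top max -0.0448  n 400 37 low z in gap 0.0032
0.0 rack front -0.0950 tray wall top max -0.0463  n 10 22 low z in gap 0.0034
0.02 rack front -0.0950 tray wall top max -0.0454  n 408 40 low z in gap 0.0033
0.04 rack front -0.0949 tray wall top max -0.0448  n 881 35 low z in gap 0.0029
0.06 rack front -0.0449 tray wall top max -0.0448  n 921 38 low z in gap 0.0034
0.08 rack front -0.0472 tray wall top max -0.0454  n 365 40 low z in gap 0.0029
0.1 rack front -0.0480 tray wall top max -0.0455  n 95 32 low z in gap 0.0035
0.12 rack front -0.0450 tray wall top max -0.0485  n 209 41 low z in gap 0.0084
bolt 0.003870859066988704 0.0942935627272507 0.09222934995124485 255
bolt 0.003758461830201219 0.0005940693813344537 0.09235603151376039 228
bolt 0.0037374826774324793 -0.09373019134477886 0.09203618944476773 248
```

View pics/w1.png

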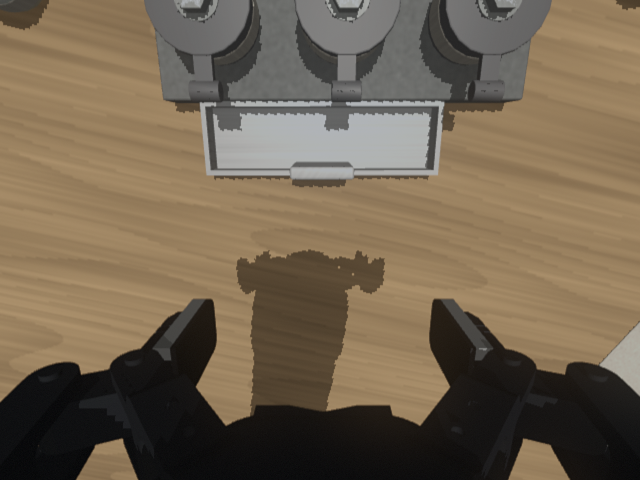

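The wrist view shows the tray's far wall (columns 205–440, row 103) right against the rack front, with an even seam at both ends. Depth puts both at x = -45 mm in the rack frame. Next come the taps, left to right.

```bash
python3 - <<'E'
from cell import bot
from h import *
c=np.load('w1.npz');P=cloud(c,cam(c,c['T']));z=P[...,2];L=P[...,:2]-B;X=L@EX+.012;Y=L@EY
for y0 in(.095,0,-.095):
    s=(abs(Y-y0)<.025)&(z>.078)&(z<.09)&(X<-.034)&(X>-.06);print('grip',X[s].mean(),Y[s].min(),Y[s].max(),X[s].min())
bot.grip(0.0,20)
for y in (.095,0,-.095):
    bot.servo_line(rp(.012,y,.115),vel=.25)
    bot.sleep(.15)
    f0=bot.observe()['ft_force'][2]
    s=bot.servo_line(rp(.012,y,.080),vel=.025,f_stop=5)
    o=bot.observe();print(y,s,o['t'],o['tool_pos'][2].round(4),rl(o['tool_pos']),o['ft_force'][2]-f0,o['opening'])
    bot.servo_line(rp(.012,y,.115),vel=.15)
E
```

```text
grip -0.04250895655881335 0.08488537512391123 0.10530556285867425 -0.049771837852663633
grip -0.04251529060784498 -0.009678110222234883 0.010319531228148644 -0.049803238743965667
grip -0.042547599163990396 -0.10452000843302774 -0.08399738282857101 -0.049893994809148745
0.095 True 8.5333 0.0914 (np.float64(0.011901340339637374), np.float64(0.09502487211124168)) 7.396955908055429 -0.00019021150032277358
0 True 10.5833 0.0869 (np.float64(0.011925804034361845), np.float64(-3.626058972563546e-05)) 8.05875315228794 -0.00015078838104123953
-0.095 True 12.5417 0.0915 (np.float64(0.011907700438451106), np.float64(-0.09502976849030284)) 6.4223519383331835 -0.00011933426839879834
```

The middle bolt sank 5 mm, so that lid is the one to open. Pinch its grip and swing it along the hinge arc.

```bash
python3 - <<'E'
from cell import bot
from h import *
d=-.016
bot.servo_line(rp(-.0425,0,.13),vel=.2)
bot.grip(.05,40)
s=bot.servo_line(rp(-.0425,0,.076+d),vel=.1,f_stop=10);o=bot.observe();print(s,o['t'],o['tool_pos'],o['ft_force'])
if not s:
    bot.grip(0.0,40);o=bot.observe();print('grip',o['opening'],o['grip_force'],o['ft_force'])
    if o['opening']>.015:
        for a in np.linspace(0,.785,9)[1:]:
            bot.servo_line(rp(.0495-.092*np.cos(a),0,.076+d+.092*np.sin(a)),vel=.06)
        bot.sleep(.3)
        o=bot.observe();print(o['t'],rl(o['tool_pos']),o['tool_pos'],o['opening'],o['grip_force'],o['ft_force'])
c=bot.capture('scene');np.savez('s2.npz',**c);cv2.imwrite('pics/s2.png',cv2.resize(c['frame'][120:320,180:420],None,fx=3,fy=3))
E
```

```text
False 14.9417 [ 0.60537306 -0.03932772  0.06046681] [-0.10041791 -0.36766038  1.40666244]
grip 0.019002741637889172 40.93635320663452 [-0.50644286  2.61879304  3.01937892]
18.0167 (np.float64(-0.016665678117664985), np.float64(0.00042389812796534234)) [ 0.62991105 -0.03300639  0.124692  ] 0.018532699026667706 39.322208762168884 [-2.42283456  3.87043898 -5.50260212]
```

View pics/s2.png

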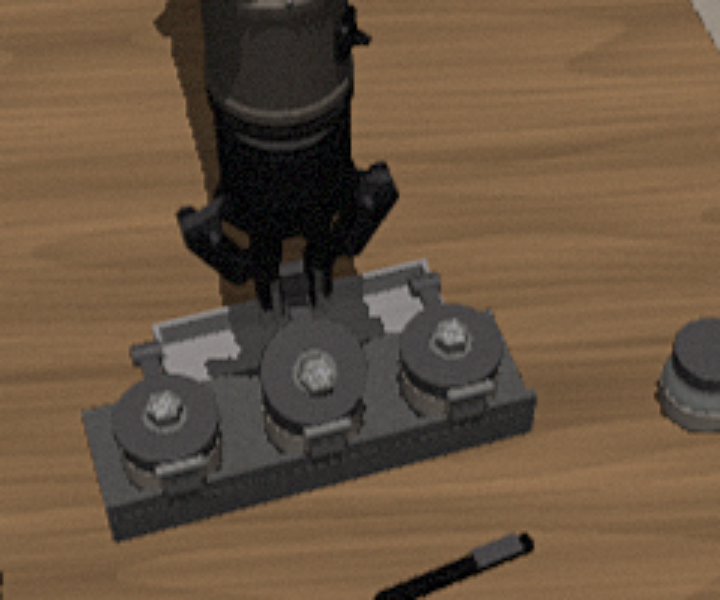

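The scene crop shows the middle lid tilted open (bolt at (316,375)), with the grip between the fingers at (293,285). The other lids are shut. Next I'll measure the lid angle and the tray seam.

```bash
python3 - <<'E'
from cell import bot
from h import *
c=np.load('s2.npz');P=cloud(c,cam(c));z=P[...,2];L=P[...,:2]-B;X=L@EX+.012;Y=L@EY
s=(abs(Y)<.03)&(X>-.005)&(X<.04)&(z>.075)&(z<.14)&(np.hypot(X-.02,Y)>.0)
A=np.c_[X[s],z[s]];m=np.ones(len(A),bool)
for _ in range(6):
    p=np.polyfit(A[m,0],A[m,1],1);r=A[:,1]-np.polyval(p,A[:,0]);m=abs(r-np.median(r[m]))<max(.0025,1.5*r[m].std()*.6)
print('lid deg',np.degrees(np.arctan(-p[0])),m.sum(),len(A))
o=bot.observe();w=bot.capture('wrist');C=cam(w,tool(o));P=cloud(w,C);z=P[...,2];L=P[...,:2]-B;X=L@EX+.012;Y=L@EY
for y0 in np.arange(-.1,.13,.02):
    k=abs(Y-y0)<.004;a=k&(abs(z-.025)<.0015)&(X<-.03)&(X>-.09);b=k&(abs(z-.03)<.0015)&(X>-.06)&(X<.02)
    print(round(y0,2),X[a].max().round(4) if a.any() else None,X[b].min().round(4) if b.any() else None)
t=bot.capture('top');cv2.imwrite('pics/top3.png',cv2.resize(t['frame'][170:345,240:480],None,fx=3,fy=3))
E
```

```text
lid deg 41.51844246272581 450 857
-0.1 None -0.0442
-0.08 -0.0465 -0.0441
-0.06 -0.0463 -0.0443
-0.04 -0.0463 -0.0441
-0.02 -0.0463 -0.0443
0.0 None None
0.02 -0.0463 -0.0442
0.04 -0.0463 -0.044
0.06 -0.0463 -0.0441
0.08 -0.0463 -0.0442
0.1 -0.0464 -0.0441
0.12 -0.0796 None
```

View pics/top3.png

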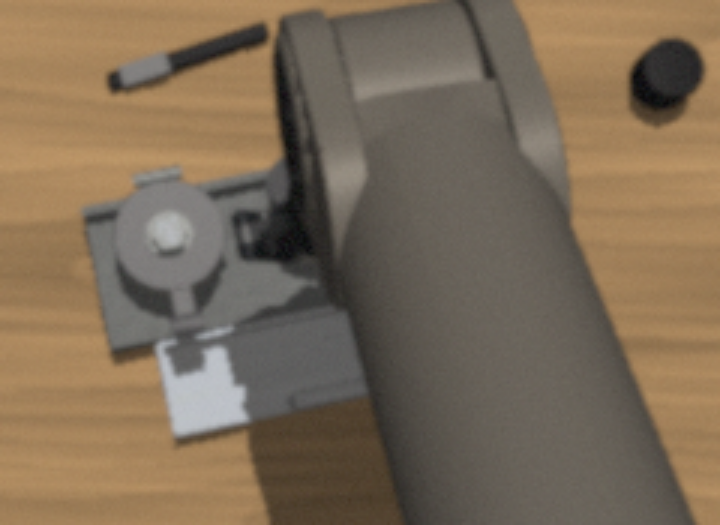

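Both ends of the seam are still tight: the even 2 mm offset is the rack edge hiding the lower wall from this viewpoint. I'll make one cleaner fit of the lid angle, leaving out the bolt.

```bash
python3 - <<'E'
from h import *
c=np.load('s2.npz');P=cloud(c,cam(c));z=P[...,2];L=P[...,:2]-B;X=L@EX+.012;Y=L@EY
# candidate points on the lid in the hinge frame; top face is 4 mm above hinge line
s=(abs(Y)<.03)&(X>-.02)&(X<.045)&(z>.08)&(z<.15)&(abs(Y)>.013)
x=.0495-X[s];h=z[s]-.076
for a in range(36,54,2):
    t=np.radians(a);n=-x*np.sin(t)+h*np.cos(t)   # height over mid-plane, 4 mm on the top face
    k=abs(n-np.median(n))<.004;print(a,np.median(n).round(4),n[k].std().round(5),k.sum(),len(n))
E
```

```text
36 0.0081 0.00209 425 556
38 0.0067 0.00196 450 556
40 0.0053 0.00192 477 556
42 0.0039 0.00185 486 556
44 0.0024 0.00186 487 556
46 0.0011 0.00195 481 556
48 -0.0003 0.00199 462 556
50 -0.0019 0.00208 443 556
52 -0.0034 0.00215 412 556
```

The lid is at about 43°. I'll nudge it up 2° and hand in.

```bash
python3 - <<'E'
from cell import bot
from h import *
a=.825
bot.servo_line(rp(.0495-.092*np.cos(a),0,.060+.092*np.sin(a)),vel=.03)
bot.sleep(.5);o=bot.observe();print(o['t'],o['opening'],o['grip_force'],o['ft_force'],o['tool_pos'])
print(bot.job_done())
E
```

```text
18.9417 0.01908824206259719 39.22033488750458 [-3.00972556  4.71537157 -4.63269538] [ 0.63213011 -0.0325081   0.12700395]
the job is handed in; nothing more can be done
None
```

The job is handed in at 18.9 s on the robot's clock, but no verdict came back: the tray is flush against the rack, the taps found the middle bolt loose, and its lid is held open at about 45° (fitted at 43° from depth, then nudged up about 2° without re-measuring).

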